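# Fetch the pot from under the wire shelf with the reacher

### The job

The small round lidded pot has slid under the low wire shelf. Take the reacher by its upright grip, slide its open jaws under the shelf round the pot, squeeze the trigger so that the jaws close on it, and draw it out into the open on the side where the reacher lies, with a good 3 cm between it and the shelf. Let go, leaving the pot upright and the reacher lying level on the worktop; do not disturb the lime under the shelf.

Things in the scene. Friction and masses are not known exactly. Their poses are not given: they have to be found in the camera images.
- reacher: Grey reacher lying flat, 343 mm long, 0.35 kg, balanced at the grip. Origin: underside, mid-grip; x along the tube to the jaws. Grip: two upright plates 26 mm wide, 114 mm high, on a base 36 high, 56 wide, x -70 to 46. Fixed back plate: outer face x = -28; black trigger plate: outer face x = +28, free. Grasp from above, fingers closing along x, 56 mm across, tips no lower than 45 mm.
- jaws (a point): Point midway between the reacher's jaws where the pot's centre belongs as they close: 238 mm ahead of the reacher's origin on its axis, 17 mm up. Jaws: black, 9 to 25 mm high, turning on pins 70 mm behind this point; free, they stand open at least 90 mm (126 mm over the outsides) and their tips reach 38 mm past it. Lift the reacher 10 mm to carry or turn it: dragged sideways, it rolls in the grip.
- trigger (a joint): Trigger travel towards the back plate, m: 0 free, 0.022 fully squeezed. Spring 10 N rising to 12 N; springs back when let go, opening the jaws. 1 mm turns each jaw in 0.022 rad: hold the reacher with only 2 to 4 mm of squeeze until the jaws are round the pot; they touch it at about 0.016 to 0.018, bent tips behind it. Grip of 25 to 50 N holds the pot.
- pot: Small round white pot with a screw lid, 60 mm across, 31 mm high, 59 g, upright on the worktop under the shelf. Origin: centre of its underside, z up.
- shelf: Low steel-wire shelf fixed to the worktop, a salt shaker on it: 366 mm in x, 206 mm in y, top 76 mm high, 68 mm clear beneath. Origin: on the worktop under its centre. Wire legs close both x ends; both y sides are open. Its +y edge (y = +103 mm) faces the reacher. Pot and lime lie side by side under it, about 130 mm apart in x, 65 to 115 mm in from that edge, either one left.
- lime: A lime, 57 x 47 x 47 mm, under the shelf beside the pot; to be left there. Origin: centre of its underside.

How it is judged:
By the outcome, as a careful person would: the job done as asked, in the order asked, and still so for the second after the job is handed in, with the robot touching nothing.
It also fails if it takes over 51 s, if anything falls off the work surface, if the arm or the gripper's body presses on something with over 40 N, if the wrist force passes 120 N, or if a joint passes its speed limit or range.

### The arm

A 6-joint arm with a two-finger parallel gripper is mounted at the origin on a cart in front of the work surface, level with it; the furniture and walls round the work are solid. World frame = base frame: x ahead of the robot, y to its left, z up, the work surface at z = 0. Lengths are in m, angles in rad, forces in N, time in s.
With the tool pointing down it reaches from about 0.4 to 0.825 m from the base axis. Payload 7 kg.
Tool frame: the origin (TCP) lies at the very end of the fingers, on their centre line; the grasp point (between the pads) lies arm.hold_point_z behind it (arm.hold_point_z is the distance from the TCP to the grasp point, in m); z points along the fingers, y is the line along which they close (so a half turn about z gives the same grasp; the last joint's range is limited). The gripper opens to 88 mm and grips with 3 to 60 N. Pads are 19 mm wide; open, the fingers measure 130 mm over their backs; the gripper's body (78 mm by 193 mm) begins 47 mm behind the grasp point.
Start: joints at [-0.956, 0.359, 0.012, 0, -1.224, -0.288], TCP at [0.217, -0.639, 0.227] pointing down, gripper open.
Joint ranges: [-3.07, 3.07], [-1.43, 2.12], [-1.02, 1.25], [-3.03, 1.67], [-3.05, -0], [-3.03, 3.03]. Speed limits (rad/s): [2.39, 2.39, 3.01, 3.14, 3.14, 3.14].

### API

Orientations are given as [roll, pitch, yaw] about the fixed x, y, z axes, in that order (R = Rz(yaw) Ry(pitch) Rx(roll)).
In Python, from station import arm gives the robot as it stands.
- The arm moves only by the shell command python3 nudge.py 'ROWS' [FORCE]. ROWS is a JSON list of rows, 1 to 20 of them, each of 5 numbers: the finger opening in m, then dx, dy, dz in m, then a turn about the tool's z in rad; each row is the pose to reach, as a shift and turn from the pose commanded when the command began, along the tool's axes at that moment; what a row does not reach only later rows make up. A row lasts 1/12 s, in which the tool goes at most 0.0417 m and 0.125 rad, less where a joint would pass 70% of its speed; a pose out of reach is approached as far as the arm can. The fingers move at their own pace and stop on an object; FORCE is the grip in N (left out, the last holds). Time passes only in rows, so rows that do not move let the fingers close. It prints the time, the measured TCP pose, the force, the opening and the grip force at its end.
- arm.get_state(): the state, without advancing time (a new reading comes with each control period).
- arm.grab_frame(name): name is "side" or "top" or "wrist"; returns the picture (400x640x3 uint8, red, green, blue); there is no depth.
- arm.camera_params(name): a dict with "fx", "fy", "cx", "cy" (pixels), "T" (4x4, takes a point from camera to world coordinates); the wrist camera has in their place "hand_eye" (4x4, takes a point from camera to tool coordinates, whose origin is the TCP and whose axes are the flange's). Camera axes: x right, y down, z forward; pixel columns grow to the right and rows downward; lengths in m; the calibration is good to about 2 mm. A picture is of the moment at which its call begins: read the wrist's pose just before it. camera_params takes no time and is no camera call.
- arm.job_done(): hands the job in; it is judged then, once.
The state is a dict: "t": time; "q": joint angles; "qd": joint speeds; "joint_efforts": joint torques, N m; "eef_pos": TCP position; "ee_rot": TCP orientation; "force": force on the tool from outside, world axes, zero at the start; "moment": the same for the moment, N m; "width": finger opening in m; "gripper_force": force on a finger pad.
Only numpy, scipy, OpenCV 4.12 (cv2) and the standard library are available. Lean on these libraries where they do the work, as an engineer would, in place of code of your own. Each camera call takes 0.05 s, during which the arm holds its last target. There are 200 camera calls.

## Working session

There is one attempt and no reset: what is moved stays moved. The work goes in short steps, Python scripts to look and compute and a shell command to move; the robot and the scene stay as the last step left them, time stands still between calls to the robot, and variables do not carry over. Pictures are saved under pics/ and viewed, at most 13 in all, crops included, and the job is handed in when it is done.

```bash
ls; mkdir -p pics; python3 - <<'E'
from station import arm
import cv2
s=arm.get_state();print(s);print(arm.hold_point_z)
for n in("side","top","wrist"):
    print(n,arm.camera_params(n)); 
    cv2.imwrite(f"pics/{n}0.png",arm.grab_frame(n)[:,:,::-1])
E
```

```text
nudge.py
pics
station.py
{'t': 0.0, 'q': array([-9.55922660e-01,  3.59418499e-01,  1.10871841e-02, -3.71965042e-04,
       -1.22412807e+00, -2.88135783e-01]), 'qd': array([ 0.00024058,  0.00250794, -0.00106714, -0.00020548,  0.00058341,
        0.00023124]), 'joint_efforts': array([-3.73946577e-04, -5.82717812e+01,  2.93044442e+01,  6.99750245e+00,
        6.56617165e-03, -1.45724393e-04]), 'eef_pos': array([ 0.21649246, -0.6388236 ,  0.22561066]), 'ee_rot': array([ 3.13989879e+00, -1.37375379e-04, -2.81498133e+00]), 'force': array([ 0.15826648, -0.50611561, -0.2683835 ]), 'moment': array([-0.02419348, -0.00968856, -0.03035698]), 'gripper_force': 0.0, 'width': 0.08759915168931635}
0.0188
side {'fx': 406.7487602270547, 'fy': 406.7487602270547, 'cx': 322.19470273480005, 'cy': 194.8873909810346, 'T': array([[-0.94702799, -0.16491667,  0.275573  ,  0.19519629],
       [-0.32074271,  0.44244055, -0.83747864,  0.97613648],
       [ 0.01618952, -0.88150374, -0.47189941,  0.58103928],
       [ 0.        ,  0.        ,  0.        ,  1.        ]])}
top {'fx': 471.17831084484385, 'fy': 471.17831084484385, 'cx': 321.2724608015529, 'cy': 194.30822174394334, 'T': array([[-0.00572554, -0.99670865,  0.08086466,  0.40958407],
       [-0.99995893,  0.00513848, -0.007466  ,  0.05798345],
       [ 0.0070259 , -0.08090409, -0.99669713,  1.19806731],
       [ 0.        ,  0.        ,  0.        ,  1.        ]])}
wrist {'fx': 309.9898540535288, 'fy': 309.9898540535288, 'cx': 316.15566643999415, 'cy': 197.21789891778633, 'hand_eye': array([[-5.73144673e-04, -9.69272039e-01, -2.45990620e-01,
         6.53219458e-02],
       [ 9.99999345e-01, -3.11812589e-04, -1.10131465e-03,
        -6.14336817e-04],
       [ 9.90770527e-04, -2.45991090e-01,  9.69271583e-01,
        -1.58400331e-01],
       [ 0.00000000e+00,  0.00000000e+00,  0.00000000e+00,
         1.00000000e+00]])}
```

View pics/top0.png

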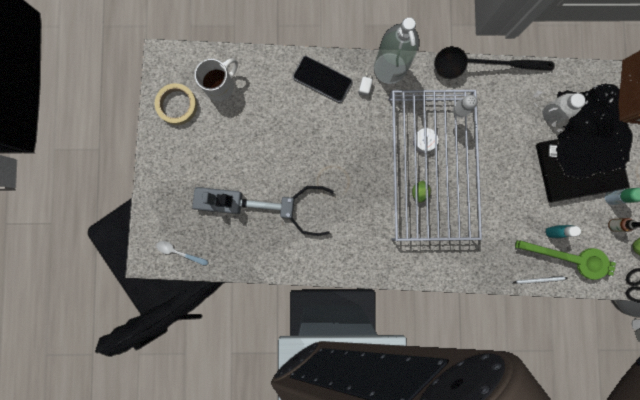

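View pics/side0.png

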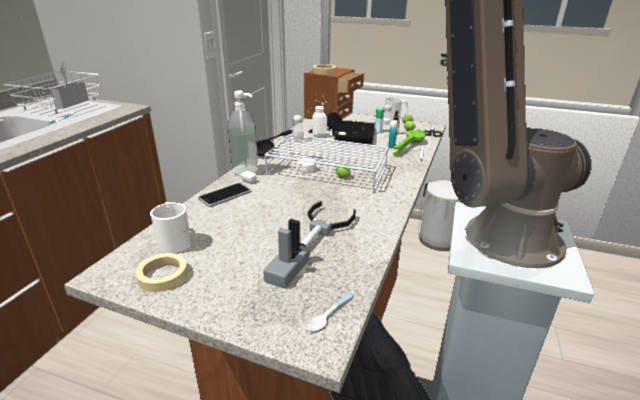

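The top view shows the reacher at (190–335, 185–235) with its jaws pointing right, the shelf at cols 393–480 and rows 92–240, the pot at about (427,140) and the lime at about (421,192). The side view shows the same layout: pot (308,165), lime (343,171), grip (290,245). I'll zoom in next.

```bash
python3 - <<'E'
import cv2,numpy as np
t=cv2.imread('pics/top0.png');s=cv2.imread('pics/side0.png')
a=cv2.resize(t[175:245,185:345],None,fx=5,fy=5,interpolation=2)   #800x350
b=cv2.resize(t[85:245,385:485],None,fx=3,fy=3,interpolation=2)
c=cv2.resize(s[200:300,250:370],None,fx=4,fy=4,interpolation=2)
cv2.imwrite('pics/a.png',a)
im=np.zeros((480,800,3),np.uint8);im[:480,:300]=b;im[:400,310:790]=c
cv2.imwrite('pics/bc.png',im)
E
```

```text
(no output)
```

View pics/a.png

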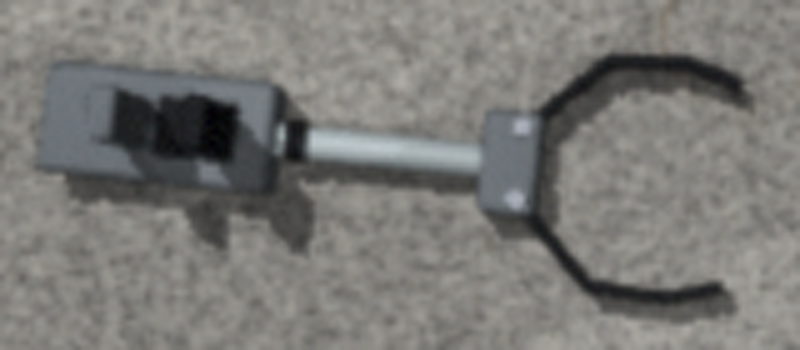

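View pics/bc.png

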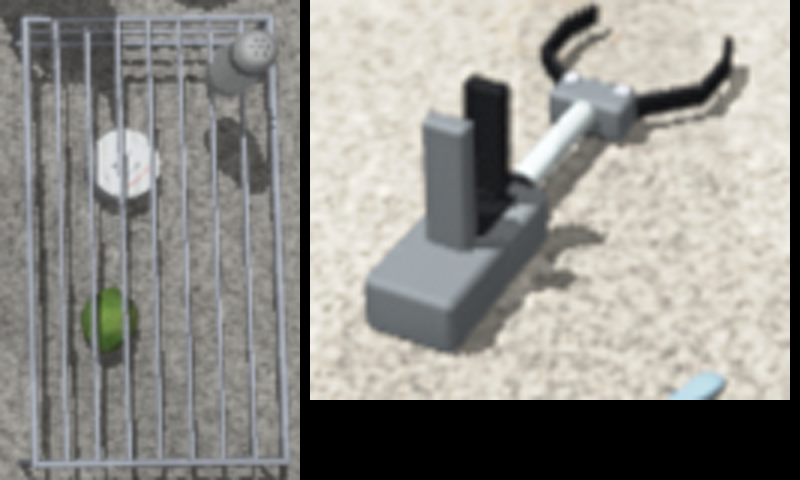

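The crops show the base corners in crop a at (52,64), (38,168), (280,84) and (276,190), the head pins at (522,126) and (516,198), and the jaw tips at (742,90) and (718,290). In crop bc the pot is about (127,163), the lime (110,320), and the shelf's left rail runs (25,18) to (37,465). I'll cast rays through these.

```bash
cat >h.py <<'E'
import numpy as np,cv2
from station import arm
P={n:arm.camera_params(n) for n in("side","top")}
def ray(n,uv):
    p=P[n];d=np.array([(uv[0]-p["cx"])/p["fx"],(uv[1]-p["cy"])/p["fy"],1]);return p["T"][:3,3],p["T"][:3,:3]@d
def onz(n,uv,z):
    o,d=ray(n,uv);return o+d*(z-o[2])/d[2]
def tri(a,b):
    (o,d),(p,e)=ray("top",a),ray("side",b)
    k=np.linalg.lstsq(np.c_[d,-e],p-o,rcond=None)[0];A,B=o+k[0]*d,p+k[1]*e
    return (A+B)/2,np.linalg.norm(A-B)
def proj(n,X):
    p=P[n];c=np.linalg.inv(p["T"])@np.r_[X,1];return np.array([p["fx"]*c[0]/c[2]+p["cx"],p["fy"]*c[1]/c[2]+p["cy"]])
E
python3 - <<'E'
from h import *
np.set_printoptions(precision=4,suppress=True)
a=lambda u,v:(u/5+184.6,v/5+174.6)
b=lambda u,v:(u/3+384.67,v/3+84.67)
c=lambda u,v:((u-310)/4+249.6,v/4+199.6)
for k in[(52,64),(38,168),(280,84),(276,190)]:print("base",onz("top",a(*k),.036))
pm=onz("top",a(519,162),.03);tm=onz("top",a(730,190),.02)
print("pins",pm,"tips",tm,"L",np.linalg.norm(tm-pm),onz("top",a(742,90),.02),onz("top",a(718,290),.02))
print("pins tri",tri(a(522,126),c(571,77)),tri(a(516,198),c(626,91)))
t=cv2.imread('pics/top0.png');s=cv2.imread('pics/side0.png')
def blob(im,box,m):
    x0,y0,x1,y1=box;k=m(im[y0:y1,x0:x1].astype(int)).astype(np.uint8)
    n,l,st,ce=cv2.connectedComponentsWithStats(k);i=1+np.argmax(st[1:,4]);return st[i]+[x0,y0,0,0,0],ce[i]+[x0,y0]
white=lambda i:i.min(2)>185
green=lambda i:(i[:,:,1]-i[:,:,0]>40)
for nm,m,bt,bs in[("pot",white,(412,122,445,158),(294,155,322,176)),("lime",green,(405,175,440,210),(330,160,355,182))]:
    A,B=blob(t,bt,m),blob(s,bs,m);print(nm,A,B,tri(A[1],B[1]),onz("top",A[1],.031))
print("pot eye",onz("top",b(127,163),.031),"lime",onz("top",b(110,320),.024))
print("shelf",[onz("top",b(*k),.076) for k in[(25,18),(37,465),(270,18),(287,463)]])
E
```

```text
base [0.5226 0.3614 0.036 ]
base [0.4712 0.3675 0.036 ]
base [0.5121 0.2487 0.036 ]
base [0.4597 0.2503 0.036 ]
pins [0.4732 0.131  0.03  ] tips [0.4591 0.0261 0.02  ] L 0.10627339172546722 [0.5093 0.0197 0.02  ] [0.4093 0.0324 0.02  ]
pins tri (array([0.4917, 0.1297, 0.0304]), np.float64(0.0014420501914011914)) (array([0.4548, 0.1323, 0.0295]), np.float64(0.001069556133210648))
pot (array([427, 128,   8,  22, 143]), array([430.5594, 138.5385])) (array([294, 155,  28,  21, 315]), array([304.7016, 162.8095])) (array([ 0.6516, -0.2285,  0.0157]), np.float64(0.010521404204464024)) [ 0.6435 -0.2262  0.031 ]
lime (array([418, 181,   8,  20, 128]), array([421.2656, 190.3906])) (array([336, 167,  14,  10, 119]), array([342.3782, 171.3782])) (array([ 0.5143, -0.2028,  0.0176]), np.float64(0.0005903202316141204)) [ 0.5128 -0.1999  0.031 ]
pot eye [ 0.6423 -0.2173  0.031 ] lime [ 0.511  -0.2015  0.024 ]
shelf [array([ 0.7529, -0.1266,  0.076 ]), array([ 0.3917, -0.1295,  0.076 ]), array([ 0.7522, -0.3259,  0.076 ]), array([ 0.3921, -0.3279,  0.076 ])]
```

```bash
cat >>h.py <<'E'
def shift(world,yaw,cur=None):
    """rows' dx,dy,dz,turn from the current (or given commanded) pose to a world TCP and yaw (tool down)"""
    s=arm.get_state();p,y=(s["eef_pos"],s["ee_rot"][2]) if cur is None else cur
    R=np.array([[np.cos(y),np.sin(y),0],[np.sin(y),-np.cos(y),0],[0,0,-1.]])
    d=R.T@(np.array(world)-p);t=-(yaw-y);return np.round(np.r_[d,(t+np.pi)%(2*np.pi)-np.pi],4)
E
python3 - <<'E'
from h import *
np.set_printoptions(precision=4,suppress=True)
a=lambda u,v:(u/5+184.6,v/5+174.6)
c=lambda u,v:((u-310)/4+249.6,v/4+199.6)
O=np.array([.490,.2965,0]);u=np.array([-.1028,-.9947,0])
for x in(-28,28):
    X=O+u*x/1e3+[0,0,.114];p,q=proj("top",X),proj("side",X)
    print(x,"pred crop a",(p-[184.6,174.6])*5,"crop c",(q-[249.6,199.6])*4+[310,0])
print("trig/back tops tri",tri(a(98,113),c(448,120)))
print("pot top pred side",proj("side",[.6423,-.2173,.031]),proj("side",[.6423,-.2173,0]))
print(shift([.48,-.2,.25],-2.815),shift([.49,.2965,.2],-3.2446))
s=cv2.imread('pics/side0.png');cv2.imwrite('pics/d.png',cv2.resize(s[145:190,285:365],None,fx=8,fy=8,interpolation=2))
E
```

```text
-28 pred crop a [ 87.568  111.6836] crop c [446.1362 123.5177]
28 pred crop a [208.5368 123.5194] crop c [496.3847  73.1803]
trig/back tops tri (array([0.493 , 0.32  , 0.1134]), np.float64(0.001434795244485173))
pot top pred side [307.6172 160.4884] [307.6237 168.8057]
[-0.3904  0.3312 -0.0242  0.0001] [-0.5592  0.7982  0.0258  0.4297]
```

View pics/d.png

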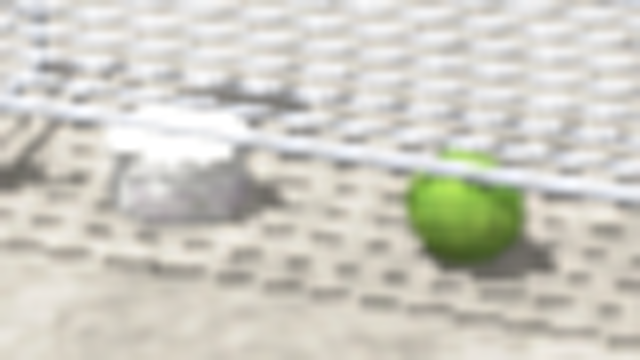

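The pot lid centre is at crop (180,130), which is pixel (307,160.7). The prediction from the top view at z=0.031 was (307.6,160.5), so the pot's position and height agree. The plate tops triangulate to z=0.113, as they should. Now I'll move over the grip.

```bash
python3 nudge.py '[[0.088,-0.39,0.33,-0.025,0],[0.088,-0.39,0.33,-0.025,0],[0.088,-0.39,0.33,-0.025,0],[0.088,-0.39,0.33,-0.025,0],[0.088,-0.39,0.33,-0.025,0],[0.088,-0.39,0.33,-0.025,0],[0.088,-0.39,0.33,-0.025,0],[0.088,-0.39,0.33,-0.025,0],[0.088,-0.39,0.33,-0.025,0],[0.088,-0.39,0.33,-0.025,0],[0.088,-0.39,0.33,-0.025,0],[0.088,-0.39,0.33,-0.025,0],[0.088,-0.39,0.33,-0.025,0]]' 40
python3 -c "
from h import *
print(shift([.49,.2965,.2],-3.2446))"
```

```text
t: 1.23
eef_pos: [0.4823, -0.1977, 0.2519]
ee_rot: [-3.142, 0.001, -2.812]
force: [0.1, -1.3, -0.2]
width: 0.0873
gripper_force: 0.0
[-0.1673  0.4651  0.0519  0.4328]
```

```bash
python3 nudge.py '[[0.088,-0.167,0.465,0.052,0.43],[0.088,-0.167,0.465,0.052,0.43],[0.088,-0.167,0.465,0.052,0.43],[0.088,-0.167,0.465,0.052,0.43],[0.088,-0.167,0.465,0.052,0.43],[0.088,-0.167,0.465,0.052,0.43],[0.088,-0.167,0.465,0.052,0.43],[0.088,-0.167,0.465,0.052,0.43],[0.088,-0.167,0.465,0.052,0.43],[0.088,-0.167,0.465,0.052,0.43],[0.088,-0.167,0.465,0.052,0.43],[0.088,-0.167,0.465,0.052,0.43],[0.088,-0.167,0.465,0.052,0.43],[0.088,-0.167,0.465,0.052,0.43],[0.088,-0.167,0.465,0.052,0.43],[0.088,-0.167,0.465,0.052,0.43]]'
python3 -c "
from h import *
print(shift([.49,.2965,.055],-3.2446),arm.get_state()['q'])
cv2.imwrite('pics/w1.png',arm.grab_frame('wrist')[:,:,::-1])"
```

```text
t: 2.57
eef_pos: [0.4888, 0.2918, 0.1993]
ee_rot: [-3.141, -0.001, 3.038]
force: [0.2, -0.4, -0.6]
width: 0.0879
gripper_force: 0.0
[-8.000e-04  4.800e-03  1.443e-01 -1.000e-04] [ 8.81913672e-01  2.06236063e-01 -2.64639842e-01 -4.43143437e-05
 -1.10085861e+00 -2.55584659e+00]
```

View pics/w1.png

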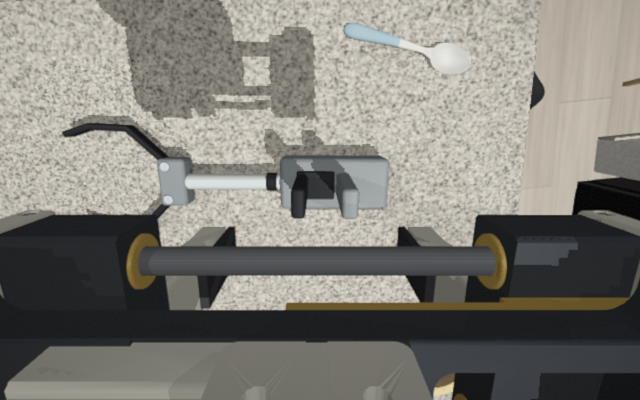

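The wrist view shows the grip between the fingers: the plate tops are near cols 299 and 349, row 213, against a finger midline of about col 316. That puts the grip about 6 mm along tool +y, as computed. I'll descend and close lightly.

```bash
python3 nudge.py '[[0.088,-0.001,0.005,0.04,0],[0.088,-0.001,0.005,0.08,0],[0.088,-0.001,0.005,0.11,0],[0.088,-0.001,0.005,0.13,0],[0.088,-0.001,0.005,0.144,0],[0.088,-0.001,0.005,0.144,0],[0.07,-0.001,0.005,0.144,0],[0.06,-0.001,0.005,0.144,0],[0.053,-0.001,0.005,0.144,0],[0.053,-0.001,0.005,0.144,0],[0.053,-0.001,0.005,0.144,0],[0.053,-0.001,0.005,0.144,0]]' 40
```

```text
t: 3.62
eef_pos: [0.491, 0.298, 0.0565]
ee_rot: [3.14, 0.001, 3.039]
force: [0.3, 2.2, 0.8]
width: 0.055
gripper_force: 11.6
```

```bash
python3 nudge.py '[[0.053,0,0,0,0],[0.053,0,0,0,0],[0.053,0,0,-0.006,0],[0.053,0,0,-0.012,0],[0.053,0,0,-0.012,0],[0.053,0,0,-0.012,0]]' 40
python3 - <<'E'
from h import *
for n in("top","side"): cv2.imwrite(f'pics/{n}1.png',arm.grab_frame(n)[:,:,::-1])
s=cv2.imread('pics/side1.png');t=cv2.imread('pics/top1.png')
im=np.zeros((560,640,3),np.uint8);im[:280]=cv2.resize(t[175:245,185:345],(640,280),interpolation=2);im[280:,:500]=cv2.resize(s[195:295,230:408],(500,280),interpolation=2)
cv2.imwrite('pics/e.png',im)
E
```

```text
t: 4.12
eef_pos: [0.4903, 0.2971, 0.0676]
ee_rot: [-3.141, -0.0, 3.038]
force: [-0.0, 0.0, -3.8]
width: 0.0532
gripper_force: 10.3
```

View pics/e.png

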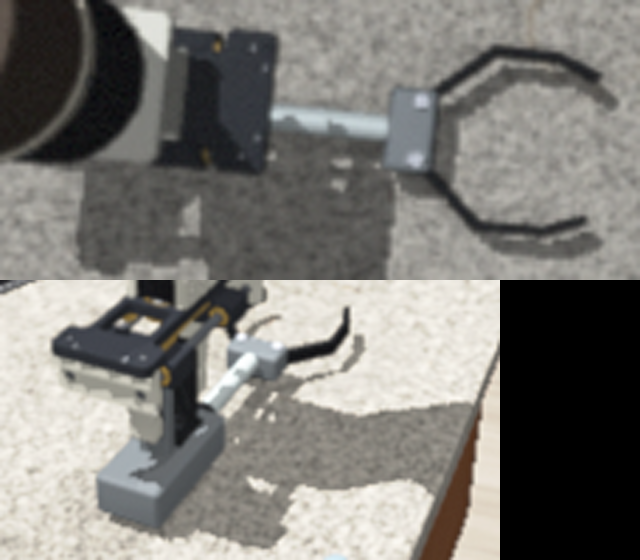

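The reacher is held and level, lifted about 11 mm. In this crop the pins are at (422,101) and (416,156) and the jaw tips at (600,77) and (583,220). I'll work out the axis offset and the transfer.

```bash
python3 - <<'E'
from h import *
np.set_printoptions(precision=4,suppress=True)
a=lambda u,v:(u/4+184.6,v/4+174.6)
s=arm.get_state();T=s["eef_pos"]
pm=onz("top",a(419,128.5),.0425);tm=onz("top",a(591.5,148.5),.031)
y=s["ee_rot"][2];u=-np.array([np.sin(y),-np.cos(y)]);n=np.array([-u[1],u[0]])
for k,v in(("pins",pm),("tips",tm)):d=(v-T)[:2];print(k,v,"along",d@u,"left",d@n,"u",u)
print(shift([.6423,.22,.0676],-np.pi))
E
```

```text
pins [0.4732 0.1278 0.0425] along 0.16993011263456434 left 0.0005732972260522019 u [-0.1033 -0.9946]
tips [0.4608 0.0217 0.031 ] along 0.27675736166901105 left -0.0007389808773136459 u [-0.1033 -0.9946]
[-0.1593 -0.0608 -0.0004 -0.1035]
```

```bash
python3 nudge.py '[[0.053,-0.02,-0.008,0,-0.0135],[0.053,-0.045,-0.018,0,-0.03],[0.053,-0.07,-0.027,0,-0.045],[0.053,-0.095,-0.036,0,-0.06],[0.053,-0.12,-0.046,0,-0.075],[0.053,-0.14,-0.054,0,-0.09],[0.053,-0.152,-0.058,0,-0.1],[0.053,-0.159,-0.061,0,-0.1035],[0.053,-0.159,-0.061,0,-0.1035],[0.053,-0.159,-0.061,0,-0.1035]]' 40
python3 - <<'E'
from h import *
print(shift([.6423,.029,.059],-np.pi))
cv2.imwrite('pics/top2.png',cv2.resize(arm.grab_frame("top")[80:260,180:500,::-1],None,fx=2.5,fy=2.5,interpolation=2))
E
```

```text
t: 5.05
eef_pos: [0.6417, 0.22, 0.0669]
ee_rot: [-3.141, -0.001, 3.141]
force: [0.1, 0.8, -4.4]
width: 0.0533
gripper_force: 10.3
[-0.0007 -0.191   0.0079 -0.0008]
```

View pics/top2.png

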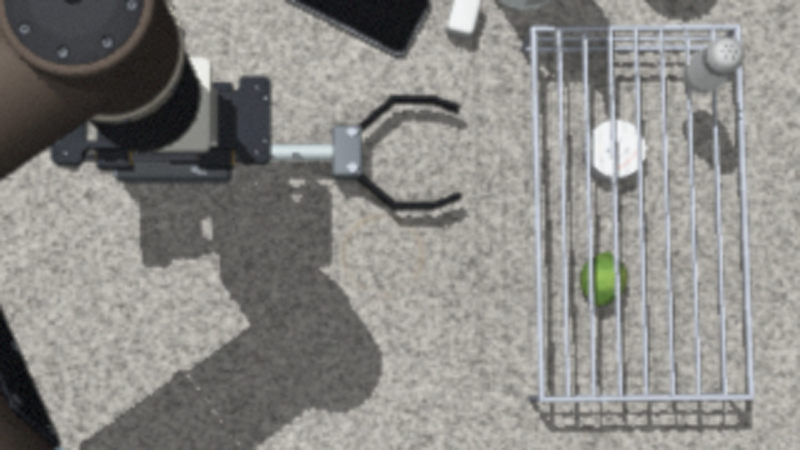

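The jaws (midline at row 151) line up with the pot (614,149), clear of the lime and legs. I'll slide in, then lower to about 1 mm.

```bash
python3 nudge.py '[[0.053,-0.001,-0.015,0.002,0],[0.053,-0.001,-0.035,0.004,0],[0.053,-0.001,-0.055,0.006,0],[0.053,-0.001,-0.075,0.006,0],[0.053,-0.001,-0.095,0.006,0],[0.053,-0.001,-0.115,0.006,0],[0.053,-0.001,-0.135,0.006,0],[0.053,-0.001,-0.155,0.006,0],[0.053,-0.001,-0.172,0.006,0],[0.053,-0.001,-0.184,0.006,0],[0.053,-0.001,-0.191,0.006,0],[0.053,-0.001,-0.191,0.008,0],[0.053,-0.001,-0.191,0.0095,0],[0.053,-0.001,-0.191,0.0095,0]]' 40
python3 - <<'E'
from h import *
cv2.imwrite('pics/top3.png',cv2.resize(arm.grab_frame("top")[80:240,240:500,::-1],None,fx=3,fy=3,interpolation=2))
E
```

```text
t: 6.27
eef_pos: [0.6432, 0.0301, 0.0576]
ee_rot: [3.142, -0.0, -3.141]
force: [-1.0, -0.7, -3.9]
width: 0.0532
gripper_force: 10.3
```

View pics/top3.png

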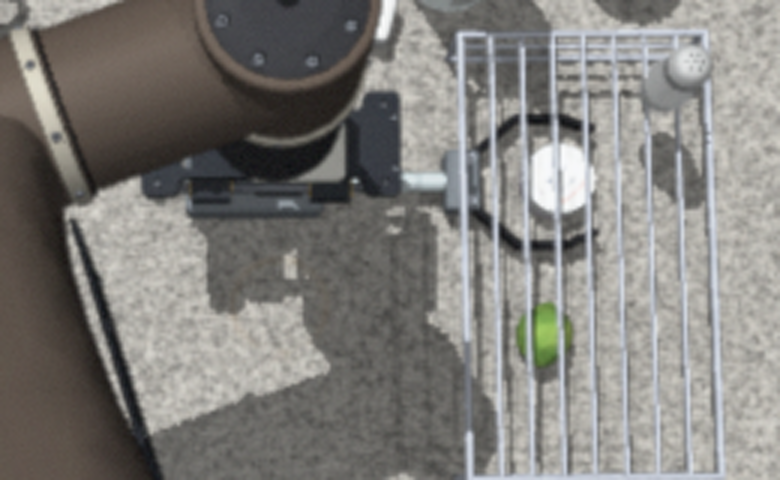

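The jaws stand round the pot (562,178) with their tips at about col 595. I'll squeeze now.

```bash
python3 nudge.py '[[0.05,0,0,0,0],[0.047,0,0,0,0],[0.044,0,0,0,0],[0.042,0,0,0,0],[0.04,0,0,0,0],[0.038,0,0,0,0],[0.034,0,0,0,0],[0.034,0,0,0,0],[0.034,0,0,0,0],[0.034,0,0,0,0],[0.034,0,0,0,0]]' 38
python3 - <<'E'
from h import *
cv2.imwrite('pics/top4.png',cv2.resize(arm.grab_frame("top")[80:240,240:500,::-1],None,fx=3,fy=3,interpolation=2))
E
```

```text
t: 7.23
eef_pos: [0.6435, 0.0293, 0.0582]
ee_rot: [3.142, 0.0, -3.141]
force: [-0.6, 0.4, -2.0]
width: 0.0389
gripper_force: 38.0
```

View pics/top4.png

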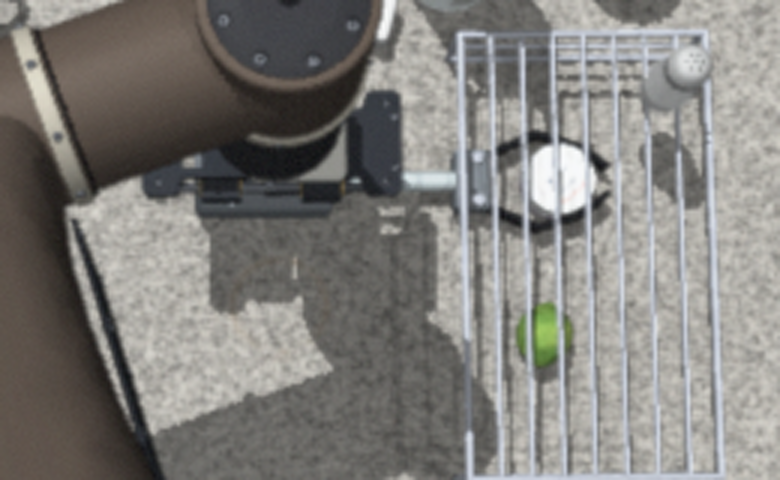

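The jaws hold the pot at width 0.0389 (17 mm of squeeze) and 38 N, with the bent tips behind it. I'll draw it out.

```bash
python3 nudge.py '[[0.034,0,0.005,0,0],[0.034,0,0.015,0,0],[0.034,0,0.028,0,0],[0.034,0,0.041,0,0],[0.034,0,0.054,0,0],[0.034,0,0.067,0,0],[0.034,0,0.08,0,0],[0.034,0,0.093,0,0],[0.034,0,0.106,0,0],[0.034,0,0.119,0,0],[0.034,0,0.132,0,0],[0.034,0,0.145,0,0],[0.034,0,0.158,0,0],[0.034,0,0.171,0,0],[0.034,0,0.184,0,0],[0.034,0,0.197,0,0],[0.034,0,0.208,0,0],[0.034,0,0.216,0,0],[0.034,0,0.22,0,0],[0.034,0,0.22,0,0]]' 38
python3 - <<'E'
from h import *
t,s=[arm.grab_frame(n)[:,:,::-1] for n in("top","side")]
im=np.zeros((580,640,3),np.uint8);im[:290]=cv2.resize(t[100:245,170:490],(640,290));im[290:]=cv2.resize(s[130:275,200:520],(640,290))
cv2.imwrite('pics/f.png',im)
E
```

```text
t: 8.95
eef_pos: [0.6434, 0.2504, 0.058]
ee_rot: [3.141, 0.0, -3.14]
force: [0.5, 0.4, -1.4]
width: 0.0387
gripper_force: 38.0
```

View pics/f.png

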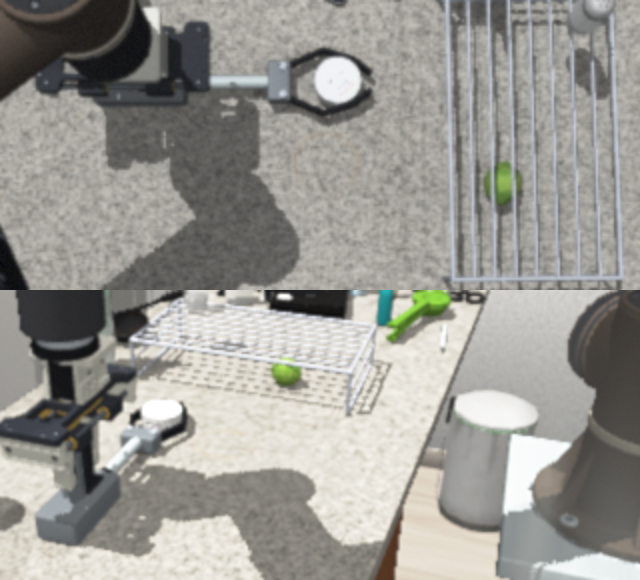

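The pot (338,80) is out in the open, about 10 cm clear of the rail, and the lime hasn't moved. I'll set the reacher down, ease the trigger and let go.

```bash
python3 nudge.py '[[0.034,0,0,0.001,0],[0.034,0,0,0.0015,0],[0.04,0,0,0.0015,0],[0.042,0,0,0.0015,0],[0.045,0,0,0.0015,0],[0.048,0,0,0.0015,0],[0.051,0,0,0.0015,0],[0.053,0,0,0.0015,0],[0.053,0,0,0.0015,0]]' 38
```

```text
t: 9.8
eef_pos: [0.6435, 0.2492, 0.0565]
ee_rot: [-3.141, 0.0, -3.141]
force: [-0.1, -2.6, 3.3]
width: 0.0528
gripper_force: 8.7
```

```bash
python3 nudge.py '[[0.055,0,0,0,0],[0.058,0,0,0,0],[0.064,0,0,0,0],[0.075,0,0,0,0],[0.088,0,0,0,0],[0.088,0,0,0,0],[0.088,0,0,0,0],[0.088,0,0,-0.02,0],[0.088,0,0,-0.05,0],[0.088,0,0,-0.085,0],[0.088,0,0,-0.12,0],[0.088,0,0,-0.15,0],[0.088,0.03,0.03,-0.17,0],[0.088,0.06,0.06,-0.17,0],[0.088,0.08,0.08,-0.17,0],[0.088,0.08,0.08,-0.17,0],[0.088,0.08,0.08,-0.17,0]]'
python3 - <<'E'
from h import *
t,s=[arm.grab_frame(n)[:,:,::-1] for n in("top","side")]
im=np.zeros((580,640,3),np.uint8);im[:290]=cv2.resize(t[100:245,170:490],(640,290));im[290:]=cv2.resize(s[130:275,200:520],(640,290))
cv2.imwrite('pics/g.png',im)
E
```

```text
t: 11.22
eef_pos: [0.5621, 0.3308, 0.2272]
ee_rot: [3.141, 0.001, -3.138]
force: [-0.4, -0.7, -0.3]
width: 0.0879
gripper_force: 0.0
```

View pics/g.png

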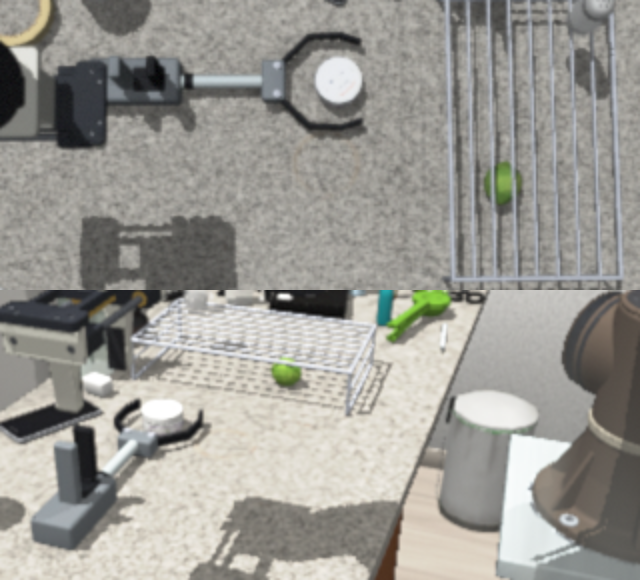

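The reacher lies level with its jaws open, the pot (338,80) is upright and clear of the shelf, the lime is unmoved, and the gripper is touching nothing.

```bash
python3 -c "
from station import arm
print(arm.job_done())"
```

```text
the job is handed in; nothing more can be done
None
```

Job handed in at about 11 s: the pot stands upright in the open, about 10 cm clear of the shelf on the reacher's side, with the reacher level on the worktop and the lime where it was.

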